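# Roll a shaft into the vee fixture and clamp it

## Robot

A 6-joint arm with a two-finger parallel gripper is mounted at the origin on a cart in front of the work surface, level with it; the furniture and walls round the work are solid. World frame = base frame: x ahead of the robot, y to its left, z up, the work surface at z = 0. Lengths are in m, angles in rad, forces in N, time in s.
With the tool pointing down it reaches from about 0.375 to 0.9 m from the base axis. Payload 3.1 kg.
Tool frame: the origin (TCP) lies on the front face of the gripper's body, between the roots of the fingers; the fingertips stand 73 mm ahead of it and the grasp point (between the pads) lies 54 mm ahead of it (manip.tips_ahead is the distance from the TCP to the fingertips, in m); z points along the fingers, y is the line along which they close (so a half turn about z gives the same grasp; the last joint's range is limited). The gripper opens to 85 mm and grips with 20 to 120 N. Pads are 22 mm wide; open, the fingers measure 114 mm over their backs; the gripper's body (76 mm by 85 mm) begins 54 mm behind the grasp point. The pads swing forward as they close: fully open they stand 13 mm farther back than shut.
Start: joints at [-1.292, 0.527, 1.433, -0, 1.181, -0.178], TCP at [0.276, -0.561, 0.304] pointing down, gripper open.
Joint ranges: [-3.08, 3.08], [-0.75, 2.2], [0.22, 2.44], [-1.43, 4.57], [0, 2.65], [-2.85, 2.85]. Speed limits (rad/s): [2.79, 2.79, 3.14, 3.14, 3.14, 3.14].

## Interface

Orientations are given as a unit quaternion [x, y, z, w].
In Python, from station import sense, eyes, workorder, manip gives the robot as it stands.
- The arm moves only by the shell command python3 -m inch 'ROWS' [OPENING] [FORCE]. ROWS is JSON, a list of rows, each an object of numbers: "dx", "dy", "dz": the shift along the tool's x, y, z in cm; "wx", "wy", "wz": the turn, a rotation vector about the tool's x, y, z in degrees. In form: [{"dx": .., "dy": .., "dz": .., "wx": .., "wy": .., "wz": ..}, ...]. A call has 1 to 10 rows; each row shifts and turns the commanded pose from where the row before left it, along the tool's axes as they then stand; what a row does not reach is not made up. A row lasts 1/8 s, in which the tool goes at most 62.5 mm and 10.7 degrees, less where a joint would pass 70% of its speed; a pose out of reach is approached as far as the arm can. A call with a gripper value outside its range is refused whole. OPENING is the opening, from 0 (shut) to 1 (fully open), set as the call begins (- or left out, the last holds). The fingers move at their own pace and stop on an object; FORCE is the grip in N (left out, the last holds). Time passes only in rows, so rows that do not move let the fingers close. It gives the time, the measured TCP pose, the force, the opening and the grip force at its end, in the units of the state.
- sense(): the state, without advancing time (a new reading comes with each control period).
- eyes.snapshot(name): name is "scene" or "top" or "wrist"; returns the picture (384x512x3 uint8, red, green, blue); there is no depth.
- eyes.camera_params(name): a dict with "fx", "fy", "cx", "cy" (pixels), "rvec" (rotation vector, rad) and "tvec" (3), from world to camera coordinates, as OpenCV has them. Camera axes: x right, y down, z forward; pixel columns grow to the right and rows downward; lengths in m; the calibration is good to about 2 mm. A picture is of the moment at which its call begins: read the wrist's pose just before it. camera_params takes no time and is no camera call; for the wrist camera it gives the pose at the moment of the call.
- workorder.sign_off(): hands the job in; it is judged then, once.
The state is a dict: "t": time; "q": joint angles; "qd": joint speeds; "tau": joint torques, N m; "tcp_pos": TCP position; "tool_rot": TCP orientation; "force": force on the tool from outside, world axes, zero at the start; "ft_torque": the same for the moment, N m; "finger_gap": opening from 0.0 (shut) to 1.0 (fully open); "gripper_force": force on a finger pad.
Only numpy, scipy, OpenCV 4.12 (cv2) and the standard library are available. Lean on these libraries where they do the work, as an engineer would, in place of code of your own. Each camera call takes 0.05 s, during which the arm holds its last target. There are 200 camera calls.

## Task

Roll the steel shaft along the fixture's deck and over the edge into the vee, pushing it gently and neither gripping nor lifting it, and take your hand away so that it settles and centres itself. Then push it gently along the vee until its big end is fully home against the end stop, and only then swing the clamp arm down and press it until its sprung pad bears on the shaft with about 8 newtons; leave it clamped like that. Do not knock the other things on the counter.

Things in the scene. Friction and masses are not known exactly. Their poses are not given: they have to be found in the camera images.
- fixture: Fixed aluminium vee fixture on a dark base plate, 112 x 190 x 10 mm. Origin on the counter under the vee's root line; x along the vee towards the end stop (away from the robot), y from the deck across the vee to the clamp's hinge, z up. Vee and deck run from x = -50 to 40 mm. Two hinge cheeks, 87 mm high, stand beyond the vee at y = 39 to 61, x = -46 to -4 mm.
- deck_edge (a point): Middle of the edge where the level deck ends and the vee begins: x = 0, y = -17 mm of the fixture, 35 mm above the counter (the deck's height). The deck reaches from here 88 mm towards -y. A lip 1.5 mm high runs along the deck 8 mm before the edge, a rail 4 mm high along its outer side (y = -101 mm). Axes as the fixture's.
- vee_axis (a point): Point on the line where the seated shaft's axis lies, 40.6 mm above the counter, at x = 0, y = 0 of the fixture; axes as the fixture's. The vee is a 90 degree vee, its root 18 mm above the counter; its near wall ends at the deck edge, its far wall 27 mm beyond the root, 45 mm above the counter.
- stop: Fixed end stop plate at the far end of the vee, 10 mm thick, 44 mm wide, its top 66 mm above the counter. Origin on the face that looks at the vee, 10 mm above the counter, at x = 42 mm, y = 0 of the fixture; axes as the fixture's. The seated shaft's big end shall rest on that face.
- shaft: Loose ground-steel shaft, about 0.55 kg, slippery (friction about 0.18), lying along the vee's direction on the deck, its axis 51 mm up. 32 mm in diameter and 80 mm long, with a stub 20 mm in diameter, 15 mm long at the end nearer the robot. Origin on the axis, mid-length of the thick part; x along the axis to the big plain end. About 1 to 5 N push it over the lip or along the vee.
- shaft_big_end (a point): Centre of the shaft's big flat end, 40 mm from the shaft's origin.
- shaft_small_end (a point): Centre of the end face of the shaft's 20 mm stub, 55 mm from the shaft's origin.
- hinge_axis (a point): Point on the clamp arm's hinge axis (x = -25, y = 50 mm of the fixture, 80 mm above the counter); the axis runs along the fixture's x. A stiff friction hinge (0.65 N m, no spring): about 6 N at the grip swings the arm down, and it stays where it is left, also against the pad's spring. The arm starts raised, leaning back 0.45 to 0.9 rad from upright, away from the deck.
- clamp_grip (a point): Centre of the black T-grip (a bar along the fixture's x, 22 mm in diameter, 30 mm long) at the free end of the clamp arm, 85 mm from the hinge axis; the arm is 14 mm wide, 12 mm thick. With the arm level it stands above the deck at y = -35 mm of the fixture, 80 mm above the counter. It can be pinched by its ends from above (and turns between the fingers), or pushed.
- clamp: The clamp arm with its pad; origin on the hinge axis, the arm runs along its -y. 50 mm from the hinge a screw carries a round pad, 14 mm wide, sprung with 2 N per mm over 8 mm, that faces the shaft when the arm is level. How far the screw stands out is not told (it differs by 6 mm either way): the pad first touches the seated shaft with the arm within 0.15 rad of level.
- pad_mount (a point): Point on the clamp arm above the pad, 50 mm from the hinge axis. Once the pad bears on the shaft, the push at the grip rises over that of the hinge's friction by 0.59 N for each newton on the pad, and the grip moves 1.7 mm for each mm of pad travel (so 0.7 N per mm of grip travel). In the end the pad must bear with 4 to 12 N; never with more than 18 N.
- sanding_block: Loose brown sanding block, 60 x 105 x 33 mm, a bystander. Origin under its centre.
- pin_tin: Loose round tin, 62 mm wide, 24 mm high, a bystander. Origin under its centre.
- offcut: Loose pine offcut, 35 x 72 x 28 mm, a bystander. Origin under its centre.
- mug: Loose mug, 82 mm wide, 100 mm high, a bystander. Origin under its centre.
- try_square: Loose try square lying flat, 115 x 168 x 17 mm, a bystander. Origin under its centre.

How it is judged:
By the outcome, as a careful person would: the job done as asked, in the order asked, and still so for the second after the job is handed in, with the robot touching nothing.
It also fails if it takes over 72 s, if anything falls off the work surface, if the arm or the gripper's body presses on something with over 40 N, if the wrist force passes 120 N, or if a joint passes its speed limit or range.

## Working session

There is one attempt and no reset: what is moved stays moved. The work goes in short steps, Python scripts to look and compute and a shell command to move; the robot and the scene stay as the last step left them, time stands still between calls to the robot, and variables do not carry over. Pictures are saved under pics/ and viewed, at most 12 in all, crops included, and the job is handed in when it is done.

```bash
mkdir -p pics; ls
python3 - <<'E'
from station import sense, eyes, workorder, manip
import cv2,numpy as np
s=sense();print(s)
ims=[]
for n in("scene","top"):
    im=eyes.snapshot(n);cv2.imwrite(f"pics/{n}0.png",im[:,:,::-1]);p=eyes.camera_params(n);print(n,p)
E
```

```text
pics
{'t': 0.0, 'q': array([-1.29250281e+00,  5.28482644e-01,  1.43393183e+00,  1.45060017e-06,
        1.18141869e+00, -1.78489836e-01]), 'qd': array([-0.0011224 ,  0.00085132,  0.00061698, -0.000198  , -0.00032916,
       -0.00013044]), 'tau': array([-1.47728391e-03, -4.42349732e+01, -1.78026187e+01, -3.04783598e-04,
        8.46353068e-03,  3.05708525e-06]), 'tcp_pos': array([ 0.27553571, -0.56034152,  0.30291394]), 'tool_rot': array([ 9.74031248e-01,  2.26410849e-01, -5.52098319e-05, -1.11889605e-03]), 'force': array([ 0.13794426, -0.57306411,  0.40070022]), 'ft_torque': array([-0.01100371,  0.05593304,  0.0119257 ]), 'gripper_force': 0.0, 'finger_gap': 0.997567740877431}
scene {'fx': 385.6042465564287, 'fy': 385.6042465564287, 'cx': 263.56174341547785, 'cy': 193.60858340634292, 'rvec': array([ 1.9843446 , -0.60856704,  0.35862159]), 'tvec': array([-0.48282332,  0.16385705,  1.25851603])}
top {'fx': 402.0113572771259, 'fy': 402.0113572771259, 'cx': 257.1285480960483, 'cy': 192.92486419938677, 'rvec': array([ 2.14967583, -2.09618616,  0.18890839]), 'tvec': array([-0.09890214,  0.52150931,  1.30816712])}
```

View pics/scene0.png

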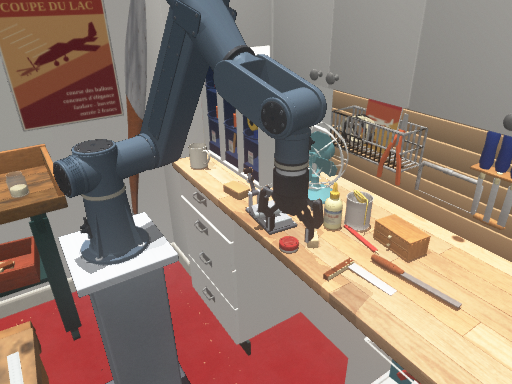

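View pics/top0.png

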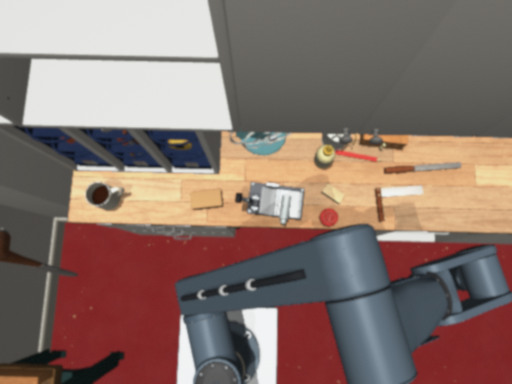

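The top view shows the fixture at about (275,201): shaft near (285,207), clamp grip at the left (240,198), tin at (329,217) and offcut at (333,194). The sanding block is at (207,199). I'll zoom in on the fixture.

```bash
cat > h.py <<'E'
import cv2,numpy as np
from station import sense, eyes, workorder, manip
from scipy.spatial.transform import Rotation as R
def cam(n):
    p=eyes.camera_params(n);K=np.array([[p['fx'],0,p['cx']],[0,p['fy'],p['cy']],[0,0,1.]]);return K,np.array(p['rvec'],float),np.array(p['tvec'],float)
def proj(c,P): return cv2.projectPoints(np.array(P,float).reshape(-1,1,3),c[1],c[2],c[0],None)[0][:,0]
def back(c,uv,z):
    M=cv2.Rodrigues(c[1])[0];o=-M.T@c[2];d=M.T@np.linalg.inv(c[0])@np.array([*uv,1.]);return o+d*(z-o[2])/d[2]
def fix2w(F,P): # F=(x,y,yaw)
    P=np.array(P,float).reshape(-1,3);c,s=np.cos(F[2]),np.sin(F[2])
    return np.c_[F[0]+c*P[:,0]-s*P[:,1],F[1]+s*P[:,0]+c*P[:,1],P[:,2]]
def st():
    s=sense();T=R.from_quat(s['tool_rot']).as_matrix()
    print('t',round(s['t'],2),'tcp',s['tcp_pos'].round(4),'F',s['force'].round(2),'gap',round(s['finger_gap'],3),'\nT',T.round(3).tolist(),'q',s['q'].round(2));return s,T
E
python3 - <<'E'
from h import *
im=cv2.imread('pics/top0.png')
x0,y0=228,168
cv2.imwrite('pics/topc.png',cv2.resize(im[y0:y0+66,x0:x0+88],None,fx=9,fy=9,interpolation=cv2.INTER_CUBIC))
c=cam('top')
for uv in [(275,201),(285,207),(240,198),(329,217),(333,194),(207,199)]:print(uv,back(c,uv,0.03).round(3))
E
```

```text
(275, 201) [ 0.501 -0.147  0.03 ]
(285, 207) [ 0.481 -0.181  0.03 ]
(240, 198) [ 0.508 -0.028  0.03 ]
(329, 217) [ 0.45 -0.33  0.03]
(333, 194) [ 0.53  -0.345  0.03 ]
(207, 199) [0.502 0.085 0.03 ]
```

View pics/topc.png

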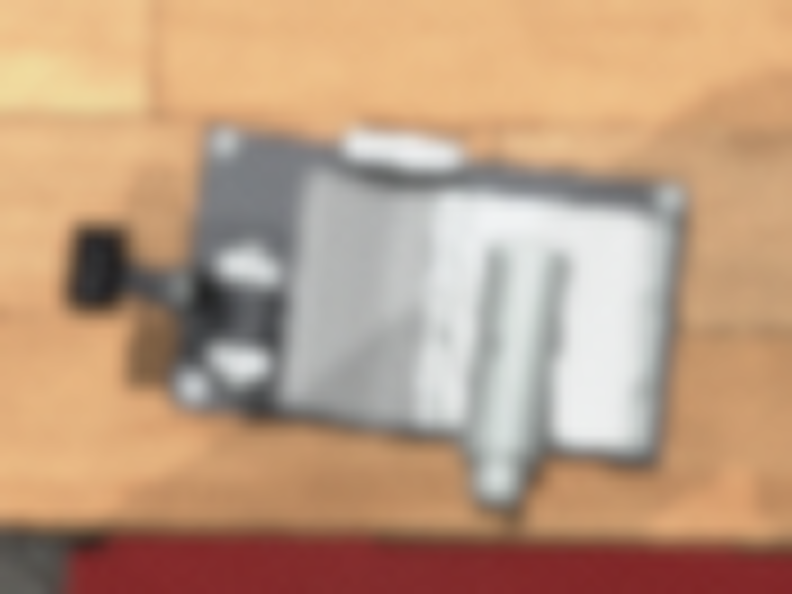

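The crop shows plate corners at (205,128), (688,190), (655,465) and (172,405). The shaft runs from its big end (530,245) to the stub (497,505), the deck's edge is at about (437,190)-(415,425), and the grip is at (98,268).

```bash
python3 - <<'E'
from h import *
c=cam('top')
f=lambda u,v:((u+.5)/9-.5+228,(v+.5)/9-.5+168)
B=lambda p,z:back(c,f(*p),z)[:2]
C=np.array([B(p,.01) for p in[(205,128),(688,190),(655,465),(172,405)]]);print(C.round(4),C.mean(0))
for a,b in((0,1),(1,2),(2,3),(3,0)):
  d=C[b]-C[a];print(np.hypot(*d),np.degrees(np.arctan2(d[1],d[0])))
for n,p,z in[('edgeT',(437,190),.035),('edgeB',(415,425),.035),('deckBR',(650,452),.035),('deckTR',(672,212),.035),('big',(530,245),.051),('small',(497,505),.051),('stop1',(345,135),.066),('stop2',(465,150),.066),('grip',(98,268),.13),('far1',(308,165),.045),('far2',(280,400),.045),('nearcheek',(240,362),.087),('farcheek',(248,263),.087)]:print(n,B(p,z).round(4))
E
python3 -m inch '[{"dz":-0.1}]' 0.0 30
```

```text
[[ 0.5697 -0.0607]
 [ 0.5499 -0.2478]
 [ 0.4429 -0.2357]
 [ 0.4613 -0.0512]] [ 0.50596029 -0.14887882]
0.1881137209390086 -96.04992561697536
0.10766620445173639 173.54998261734914
0.18539840030997118 84.30453941924746
0.10882833305417486 -5.01425947511985
edgeT [ 0.5426 -0.15  ]
edgeB [ 0.4527 -0.1433]
deckBR [ 0.4447 -0.2313]
deckTR [ 0.5363 -0.239 ]
big [ 0.5193 -0.1844]
small [ 0.4217 -0.1734]
stop1 [ 0.5564 -0.1142]
stop2 [ 0.5518 -0.1589]
grip [ 0.493  -0.0277]
far1 [ 0.549  -0.1009]
far2 [ 0.4595 -0.0925]
nearcheek [ 0.4672 -0.0778]
farcheek [ 0.5036 -0.0798]invalid input at $[0]: expected keys dx, dy, dz, wx, wy, wz
```

```bash
python3 -m inch '[{"dx":3.7,"dy":-2.5,"dz":0,"wx":0,"wy":0,"wz":0},{"dx":3.7,"dy":-2.5,"dz":0,"wx":0,"wy":0,"wz":0},{"dx":3.7,"dy":-2.5,"dz":0,"wx":0,"wy":0,"wz":0},{"dx":3.7,"dy":-2.5,"dz":0,"wx":0,"wy":0,"wz":0},{"dx":3.7,"dy":-2.5,"dz":0,"wx":0,"wy":0,"wz":0},{"dx":3.7,"dy":-2.5,"dz":0,"wx":0,"wy":0,"wz":0},{"dx":3.7,"dy":-2.5,"dz":0,"wx":0,"wy":0,"wz":0},{"dx":3.7,"dy":-2.5,"dz":0,"wx":0,"wy":0,"wz":0},{"dx":3.7,"dy":-2.5,"dz":0,"wx":0,"wy":0,"wz":0}]' 0.6 30
python3 -m inch '[{"dx":0,"dy":0,"dz":0,"wx":0,"wy":0,"wz":-9.7},{"dx":0,"dy":0,"dz":0,"wx":0,"wy":0,"wz":-9.7},{"dx":0,"dy":0,"dz":0,"wx":0,"wy":0,"wz":-9.7},{"dx":0,"dy":0,"dz":0,"wx":0,"wy":0,"wz":-9.7},{"dx":0,"dy":0,"dz":0,"wx":0,"wy":0,"wz":-9.7},{"dx":0,"dy":0,"dz":0,"wx":0,"wy":0,"wz":-9.7},{"dx":0,"dy":0,"dz":0,"wx":0,"wy":0,"wz":0}]'
python3 - <<'E'
from h import *
st();c=cam('wrist');im=eyes.snapshot('wrist');np.savez('w1.npz',K=c[0],r=c[1],t=c[2]);cv2.imwrite('pics/w1.png',im[:,:,::-1])
im=eyes.snapshot('top');
E
```

```text
t: 1.23
tcp_pos: [0.4757, -0.2107, 0.3036]
tool_rot: [0.974, 0.226, -0.0, -0.0]
force: [-0.2, 0.1, 0.1]
finger_gap: 0.601
gripper_force: 0.0
t: 2.1
tcp_pos: [0.4751, -0.2119, 0.3036]
tool_rot: [0.742, 0.671, -0.0, -0.0]
force: [0.0, 0.1, 0.4]
finger_gap: 0.595
gripper_force: 0.0
t 2.1 tcp [ 0.4751 -0.2119  0.3036] F [0.04 0.14 0.39] gap 0.595 
T [[0.1, 0.995, -0.001], [0.995, -0.1, 0.001], [0.0, -0.001, -1.0]] q [-0.63  0.39  1.69  0.    1.06 -0.53]
```

View pics/w1.png

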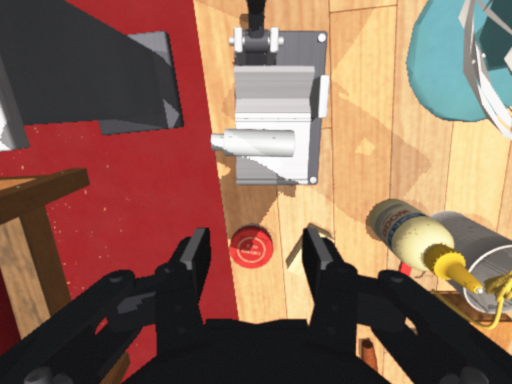

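The wrist picture shows the fixture from (236,30) to (327,186). The shaft runs from (211,143) to (294,143) and the deck edge is at row 112. I'll enlarge it once for a fit.

Run:
```python
import cv2
im=cv2.imread('pics/w1.png')[0:200,190:350]
cv2.imwrite('pics/w1c.png',cv2.resize(im,None,fx=3,fy=3,interpolation=cv2.INTER_CUBIC))
```

```text
(no output)
```

View pics/w1c.png

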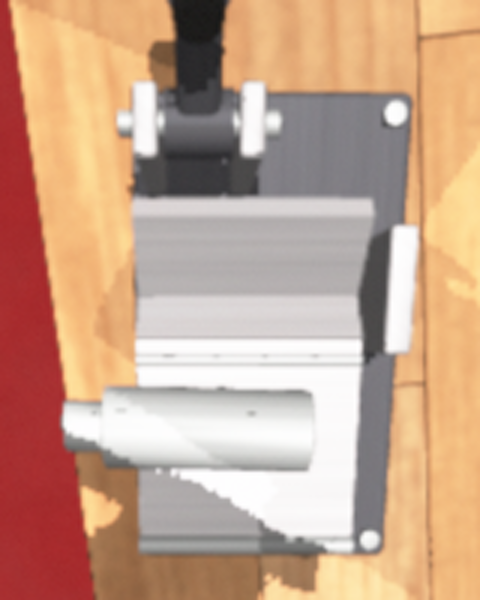

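Crop points: deck edge (137,340)-(362,340), vee root (137,296)-(360,296), far wall (133,215)-(373,215). The stop's face top is (391,228)-(386,352). The shaft's stub end is at x≈63, its big end at x≈312, and its silhouette covers rows 388-470.

Run:
```python
from h import *
from scipy.optimize import least_squares
d=np.load('w1.npz');c=(d['K'],d['r'],d['t'])
px=lambda p:((np.array(p)+.5)/3-.5+[190,0])
P=[(-50,-17,35),(40,-17,35),(-50,0,18),(40,0,18),(-50,27,45),(40,27,45),(42,22,66),(42,-22,66)]
U=px([(137,340),(362,340),(137,296),(360,296),(133,215),(373,215),(391,228),(386,352)])
P=np.array(P)/1000
f=lambda F:(proj(c,fix2w(F,P))-U)
r=least_squares(lambda F:f(F).ravel(),[.506,-.131,-.1]);F=r.x;print(F,f(F).round(1).tolist())
np.save('F.npy',F)
# shaft: params x0,y0,yaw in fixture
def g(s):
    X=lambda a,b,z:(s[0]+a*np.cos(s[2])-b*np.sin(s[2]),s[1]+a*np.sin(s[2])+b*np.cos(s[2]),z)
    Q=np.array([X(.040,0,.067),X(-.055,0,.061),X(.04,.016,.051),X(.04,-.016,.051),X(-.04,-.016,.051),X(-.04,.016,.051)])
    return proj(c,fix2w(F,Q))
T=px([(312,430),(63,425),(314,392),(309,470),(103,466),(103,387)])
def h(s):
    e=g(s)-T;return np.r_[e[:2,0],e[2:,1]]
r=least_squares(h,[-.023,-.051,0]);print(r.x,r.fun.round(1))
s=r.x
R_=R.from_euler('z',F[2]);print('world push start',fix2w(F,[s[0],s[1]-.016,0]))
print('hinge',proj(c,fix2w(F,[(-.046,.05,.087),(-.004,.05,.087)]))*3-[570,0])
```

```text
[ 0.5080088  -0.12982924 -0.09896892] [[-0.4, -0.1], [0.5, -0.1], [0.3, 0.0], [-0.7, -0.0], [-0.6, 0.4], [0.8, 0.3], [0.6, -1.4], [-0.4, 1.1]]
[-0.02221618 -0.05033588 -0.02233318] [ 0.9 -0.9 -0.8  0.9  0.7 -0.7]
world push start [[ 0.47934685 -0.19364539  0.        ]]
hinge [[130.73018867 117.66871424]
 [265.47921538 117.65081112]]
```

```bash
python3 -m inch '[{"dx":-0.2,"dy":0.15,"dz":4,"wx":0,"wy":0,"wz":0},{"dx":0,"dy":0,"dz":5,"wx":0,"wy":0,"wz":0},{"dx":0,"dy":0,"dz":5,"wx":0,"wy":0,"wz":0},{"dx":0,"dy":0,"dz":3.5,"wx":0,"wy":0,"wz":0},{"dx":0,"dy":0,"dz":1.7,"wx":0,"wy":0,"wz":0},{"dx":0,"dy":0,"dz":0,"wx":0,"wy":0,"wz":0}]' 0.45
python3 - <<'E'
from h import *
print(manip.tips_ahead)
st();c=cam('wrist');im=eyes.snapshot('wrist');np.savez('w2.npz',K=c[0],r=c[1],t=c[2]);cv2.imwrite('pics/w2.png',im[:,:,::-1])
E
```

```text
t: 2.95
tcp_pos: [0.476, -0.2139, 0.1105]
tool_rot: [0.742, 0.671, -0.0, -0.002]
force: [1.0, -0.5, -0.0]
finger_gap: 0.447
gripper_force: 0.0
0.0726
t 2.95 tcp [ 0.476  -0.2139  0.1105] F [ 0.98 -0.45 -0.04] gap 0.447 
T [[0.1, 0.995, -0.003], [0.995, -0.1, 0.002], [0.002, -0.003, -1.0]] q [-0.64  0.71  1.83 -0.    0.61 -0.54]
```

View pics/w2.png

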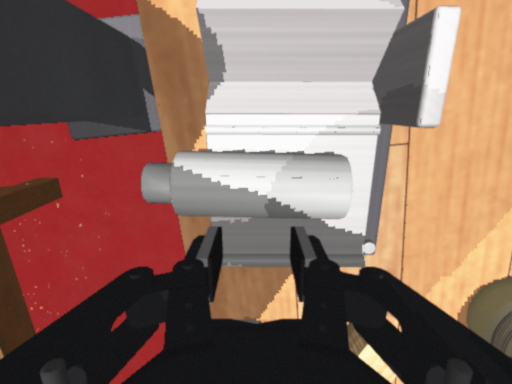

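The two fingers stand behind the shaft (tips at about (210,230) and (305,230)), roughly centred on it and clear of the rail. Next is a gentle roll.

```bash
python3 -m inch '[{"dx":0.5,"dy":0,"dz":0,"wx":0,"wy":0,"wz":0},{"dx":0.3,"dy":0,"dz":0,"wx":0,"wy":0,"wz":0},{"dx":0.2,"dy":0,"dz":0,"wx":0,"wy":0,"wz":0},{"dx":0.2,"dy":0,"dz":0,"wx":0,"wy":0,"wz":0},{"dx":0.3,"dy":0,"dz":0,"wx":0,"wy":0,"wz":0},{"dx":0.3,"dy":0,"dz":0,"wx":0,"wy":0,"wz":0},{"dx":0.3,"dy":0,"dz":0,"wx":0,"wy":0,"wz":0},{"dx":0.3,"dy":0,"dz":0,"wx":0,"wy":0,"wz":0},{"dx":0.3,"dy":0,"dz":0,"wx":0,"wy":0,"wz":0},{"dx":0.3,"dy":0,"dz":0,"wx":0,"wy":0,"wz":0}]'
python3 -m inch '[{"dx":0.3,"dy":0,"dz":0,"wx":0,"wy":0,"wz":0},{"dx":0.2,"dy":0,"dz":0,"wx":0,"wy":0,"wz":0},{"dx":0.2,"dy":0,"dz":0,"wx":0,"wy":0,"wz":0},{"dx":0.2,"dy":0,"dz":0,"wx":0,"wy":0,"wz":0}]'
python3 - <<'E'
from h import *
st();c=cam('wrist');im=eyes.snapshot('wrist');np.savez('w3.npz',K=c[0],r=c[1],t=c[2]);cv2.imwrite('pics/w3.png',im[:,:,::-1])
E
```

```text
t: 4.25
tcp_pos: [0.4802, -0.1853, 0.1122]
tool_rot: [0.741, 0.672, -0.0, 0.001]
force: [-1.6, -5.4, 2.1]
finger_gap: 0.454
gripper_force: 2.7
t: 4.75
tcp_pos: [0.4801, -0.1748, 0.1117]
tool_rot: [0.741, 0.672, -0.0, -0.001]
force: [0.7, 0.4, -0.8]
finger_gap: 0.45
gripper_force: 0.0
t 4.75 tcp [ 0.4801 -0.1748  0.1117] F [ 0.71  0.36 -0.83] gap 0.45 
T [[0.098, 0.995, -0.001], [0.995, -0.098, 0.001], [0.001, -0.001, -1.0]] q [-0.57  0.7   1.86  0.    0.59 -0.47]
```

View pics/w3.png

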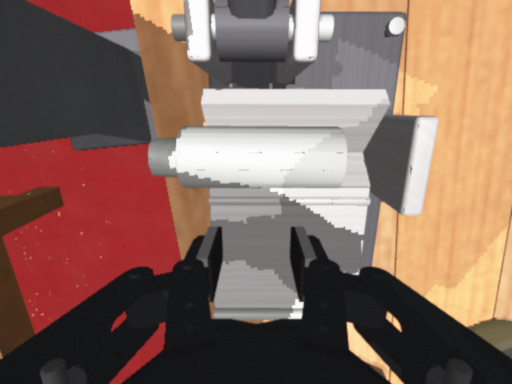

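The shaft lies in the vee, parallel to it: stub end at (150,157), big end at (346,157), rows 126-188. The fingers no longer touch it.

```bash
python3 - <<'E'
from h import *
d=np.load('w3.npz');c=(d['K'],d['r'],d['t']);F=np.load('F.npy')
def w2f(p):
    q=p[:2]-F[:2];c_,s=np.cos(F[2]),np.sin(F[2]);return np.array([c_*q[0]+s*q[1],-s*q[0]+c_*q[1]])*1000
for n,p,z in[('stub',(150,157),.0506),('big',(346,157),.0566),('bigU',(342,127),.0406),('bigL',(342,188),.0406),('smU',(182,127),.0406),('smL',(182,188),.0406)]:print(n,w2f(back(c,p,z)))
for p in[(-.100,0,0),(-.08,0,0),(-.025,.1,0)]:print(fix2w(F,p))
E
python3 -m inch '[{"dx":-0.5,"dy":0,"dz":0,"wx":0,"wy":0,"wz":0},{"dx":-0.5,"dy":0,"dz":0,"wx":0,"wy":0,"wz":0},{"dx":0,"dy":-2,"dz":-3,"wx":0,"wy":0,"wz":0},{"dx":0,"dy":-3,"dz":-2,"wx":0,"wy":0,"wz":0}]' 0.0
python3 - <<'E'
from h import *
st()
E
```

```text
stub [-74.72720922   2.6908052 ]
big [17.11837738  3.86387605]
bigU [18.98993984 16.27536394]
bigL [ 21.85922729 -15.44152065]
smU [-60.99468559  16.13167715]
smL [-63.34899476 -15.59206281]
[[ 0.40849814 -0.1199485   0.        ]]
[[ 0.42840027 -0.12192465  0.        ]]
[[ 0.49301188 -0.0278484   0.        ]]
t: 5.3
tcp_pos: [0.4301, -0.1814, 0.1626]
tool_rot: [0.741, 0.672, 0.0, 0.001]
force: [0.7, -0.8, 0.7]
finger_gap: 0.001
gripper_force: 0.0
t 5.3 tcp [ 0.4301 -0.1814  0.1626] F [ 0.67 -0.77  0.7 ] gap 0.001 
T [[0.098, 0.995, 0.002], [0.995, -0.098, -0.001], [-0.001, 0.002, -1.0]] q [-0.64  0.57  1.95 -0.    0.63 -0.54]
```

```bash
python3 -m inch '[{"dx":0,"dy":-2.75,"dz":0,"wx":0,"wy":0,"wz":0},{"dx":3,"dy":0,"dz":0,"wx":0,"wy":0,"wz":0},{"dx":2.9,"dy":0,"dz":0,"wx":0,"wy":0,"wz":0},{"dx":0,"dy":0,"dz":2.5,"wx":0,"wy":0,"wz":0},{"dx":0,"dy":0,"dz":2,"wx":0,"wy":0,"wz":0},{"dx":0,"dy":0,"dz":1,"wx":0,"wy":0,"wz":0},{"dx":0,"dy":0,"dz":0,"wx":0,"wy":0,"wz":0}]' 0.0
python3 - <<'E'
from h import *
st();c=cam('wrist');im=eyes.snapshot('wrist');cv2.imwrite('pics/w4.png',im[:,:,::-1])
E
```

```text
t: 6.18
tcp_pos: [0.408, -0.1193, 0.1065]
tool_rot: [0.741, 0.671, -0.0, -0.001]
force: [-0.7, 0.4, 0.4]
finger_gap: 0.002
gripper_force: 0.0
t 6.17 tcp [ 0.408  -0.1193  0.1065] F [-0.68  0.42  0.4 ] gap 0.002 
T [[0.099, 0.995, -0.001], [0.995, -0.099, 0.001], [0.001, -0.001, -1.0]] q [-0.55  0.67  2.08 -0.    0.4  -0.45]
```

View pics/w4.png

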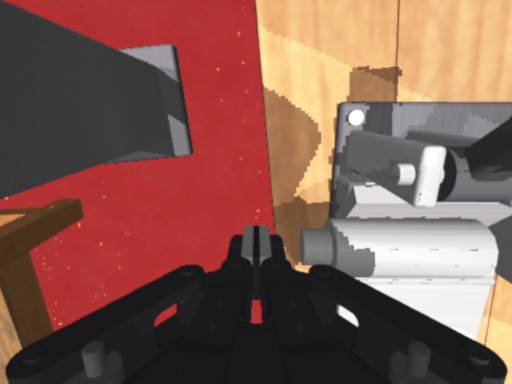

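The shut fingers stand at (257,245), level with the stub face at (302,245) and about 15 mm short of it. I'll push slowly and watch the force.

```bash
python3 -m inch '[{"dx":0,"dy":0.4,"dz":0,"wx":0,"wy":0,"wz":0},{"dx":0,"dy":0.4,"dz":0,"wx":0,"wy":0,"wz":0},{"dx":0,"dy":0.25,"dz":0,"wx":0,"wy":0,"wz":0},{"dx":0,"dy":0.25,"dz":0,"wx":0,"wy":0,"wz":0},{"dx":0,"dy":0.25,"dz":0,"wx":0,"wy":0,"wz":0},{"dx":0,"dy":0.25,"dz":0,"wx":0,"wy":0,"wz":0},{"dx":0,"dy":0.25,"dz":0,"wx":0,"wy":0,"wz":0},{"dx":0,"dy":0.25,"dz":0,"wx":0,"wy":0,"wz":0}]'
python3 -m inch '[{"dx":0,"dy":0.25,"dz":0,"wx":0,"wy":0,"wz":0},{"dx":0,"dy":0.25,"dz":0,"wx":0,"wy":0,"wz":0},{"dx":0,"dy":0.25,"dz":0,"wx":0,"wy":0,"wz":0}]'
python3 - <<'E'
from h import *
st();c=cam('wrist');im=eyes.snapshot('wrist');cv2.imwrite('pics/w5.png',im[:,:,::-1])
g=im.astype(int).sum(2)
F=np.load('F.npy')
# stub left edge: row 245 profile
print(g[245,255:330:3])
E
```

```text
t: 7.22
tcp_pos: [0.4311, -0.1212, 0.1068]
tool_rot: [0.741, 0.672, -0.0, -0.0]
force: [-2.4, 0.7, 0.5]
finger_gap: 0.002
gripper_force: 1.2
t: 7.6
tcp_pos: [0.4387, -0.1221, 0.1069]
tool_rot: [0.741, 0.672, 0.0, 0.0]
force: [-1.7, 1.1, -1.1]
finger_gap: -0.002
gripper_force: 1.0
t 7.6 tcp [ 0.4387 -0.1221  0.1069] F [-1.73  1.08 -1.06] gap -0.002 
T [[0.098, 0.995, 0.0], [0.995, -0.098, -0.0], [-0.0, 0.0, -1.0]] q [-0.52  0.68  2.    0.    0.46 -0.42]
[ 73  76 258 263 263 189  80  81  76 108 380 380 380 380 384 386 377 379
 371 243 363 384 383 383 382]
```

```bash
for i in 1 2 3 ; do :; done; python3 -m inch '[{"dx":0,"dy":0.15,"dz":0,"wx":0,"wy":0,"wz":0},{"dx":0,"dy":0.15,"dz":0,"wx":0,"wy":0,"wz":0}]' | egrep 'tcp|force'; python3 -m inch '[{"dx":0,"dy":0.15,"dz":0,"wx":0,"wy":0,"wz":0},{"dx":0,"dy":0.15,"dz":0,"wx":0,"wy":0,"wz":0}]' | egrep 'tcp|force'
```

```text
tcp_pos: [0.4416, -0.1225, 0.1069]
force: [-1.8, -0.6, 0.0]
gripper_force: 1.1
tcp_pos: [0.4425, -0.122, 0.1068]
force: [-8.4, -2.7, 1.6]
gripper_force: 3.9
```

```bash
python3 -m inch '[{"dx":0,"dy":0.15,"dz":0,"wx":0,"wy":0,"wz":0},{"dx":0,"dy":0.15,"dz":0,"wx":0,"wy":0,"wz":0}]' | egrep 'tcp|force'
```

```text
tcp_pos: [0.4431, -0.1213, 0.1065]
force: [-12.8, -2.8, 3.0]
gripper_force: 6.2
```

```bash
python3 -m inch '[{"dx":0,"dy":-0.5,"dz":0,"wx":0,"wy":0,"wz":0},{"dx":0,"dy":-1.5,"dz":0,"wx":0,"wy":0,"wz":0},{"dx":0,"dy":0,"dz":-4,"wx":0,"wy":0,"wz":0},{"dx":0,"dy":0,"dz":-5,"wx":0,"wy":0,"wz":0},{"dx":0,"dy":2,"dz":-5,"wx":0,"wy":0,"wz":0},{"dx":1,"dy":2,"dz":-5,"wx":0,"wy":0,"wz":0},{"dx":1,"dy":2.2,"dz":0,"wx":0,"wy":0,"wz":0},{"dx":0,"dy":0,"dz":0,"wx":0,"wy":0,"wz":0}]' 0.6
python3 - <<'E'
from h import *
st();c=cam('wrist');im=eyes.snapshot('wrist');np.savez('w6.npz',K=c[0],r=c[1],t=c[2]);cv2.imwrite('pics/w6.png',im[:,:,::-1])
F=np.load('F.npy');ct=cam('top')
P=lambda th:fix2w(F,[(-.025,.05+.085*np.sin(th),.08+.085*np.cos(th))])[0]
for th in np.arange(.4,1,.1):print(round(th,1),P(th).round(4),proj(c,P(th))[0].round(1),proj(ct,P(th))[0].round(1))
print('top obs',(98.5)/9-.5+228,268.5/9-.5+168)
E
```

```text
t: 9.4
tcp_pos: [0.4934, -0.1073, 0.2983]
tool_rot: [0.74, 0.672, 0.001, 0.003]
force: [-0.5, 0.1, -0.1]
finger_gap: 0.603
gripper_force: 0.0
t 9.4 tcp [ 0.4934 -0.1073  0.2983] F [-0.52  0.14 -0.13] gap 0.603 
T [[0.097, 0.995, 0.006], [0.995, -0.097, -0.002], [-0.002, 0.006, -1.0]] q [-0.44  0.37  1.74  0.    1.02 -0.34]
0.4 [ 0.4913 -0.0447  0.1583] [244.6 123. ] [243.5 196.4]
0.5 [ 0.4921 -0.0371  0.1546] [244.7 112.2] [241.  196.3]
0.6 [ 0.4928 -0.0298  0.1502] [244.8 102.1] [238.8 196.3]
0.7 [ 0.4935 -0.0231  0.145 ] [245.  93.] [236.7 196.3]
0.8 [ 0.4941 -0.0169  0.1392] [245.1  84.9] [234.9 196.4]
0.9 [ 0.4947 -0.0113  0.1328] [245.3  78.1] [233.2 196.5]
top obs 238.44444444444446 197.33333333333334
```

View pics/w6.png

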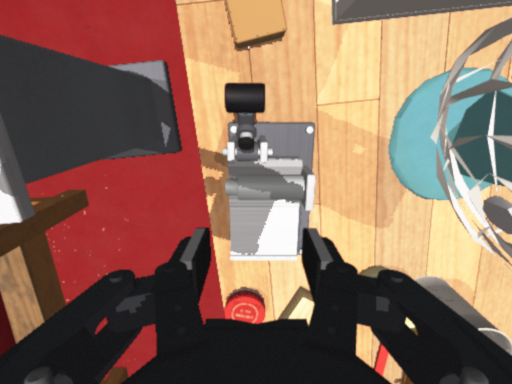

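The grip is at (245,98), so the lean is about 0.64 rad. The shaft sits in the vee with its big end at the stop (about (303,187)). I'll pinch the grip by its ends.

```bash
python3 -m inch '[{"dx":4,"dy":-0.4,"dz":0,"wx":0,"wy":0,"wz":0},{"dx":4,"dy":-0.4,"dz":0,"wx":0,"wy":0,"wz":0},{"dx":0,"dy":0,"dz":4,"wx":0,"wy":0,"wz":0},{"dx":0,"dy":0,"dz":3.4,"wx":0,"wy":0,"wz":0},{"dx":0,"dy":0,"dz":2,"wx":0,"wy":0,"wz":0},{"dx":0,"dy":0,"dz":0,"wx":0,"wy":0,"wz":0}]' 0.6
python3 - <<'E'
from h import *
st();c=cam('wrist');im=eyes.snapshot('wrist');np.savez('w7.npz',K=c[0],r=c[1],t=c[2]);cv2.imwrite('pics/w7.png',im[:,:,::-1])
E
```

```text
t: 10.2
tcp_pos: [0.4892, -0.0267, 0.201]
tool_rot: [0.741, 0.671, -0.002, -0.002]
force: [0.8, -0.6, -0.1]
finger_gap: 0.603
gripper_force: 0.0
t 10.2 tcp [ 0.4892 -0.0267  0.201 ] F [ 0.84 -0.63 -0.08] gap 0.603 
T [[0.099, 0.995, -0.005], [0.995, -0.099, 0.002], [0.001, -0.006, -1.0]] q [-0.28  0.51  1.86 -0.    0.77 -0.18]
```

View pics/w7.png

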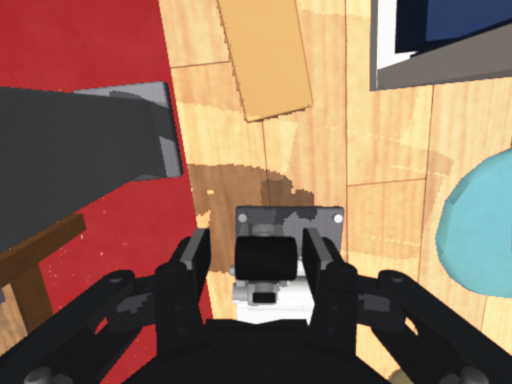

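The grip at (266,258) lies about 4 mm off the fingers' centre line (column 257). I'll shift, close, and work out the arc.

```bash
python3 -m inch '[{"dx":0,"dy":0.4,"dz":0,"wx":0,"wy":0,"wz":0},{"dx":0,"dy":0,"dz":0,"wx":0,"wy":0,"wz":0},{"dx":0,"dy":0,"dz":0,"wx":0,"wy":0,"wz":0},{"dx":0,"dy":0,"dz":0,"wx":0,"wy":0,"wz":0},{"dx":0,"dy":0,"dz":0,"wx":0,"wy":0,"wz":0}]' 0.2 25
python3 - <<'E'
from h import *
st()
t=np.linspace(.64,-1.30,21);y=8.5*np.sin(t);z=8.5*np.cos(t)
print(np.c_[np.diff(y),-np.diff(z)].round(2).tolist())
E
```

```text
t: 10.88
tcp_pos: [0.4938, -0.0269, 0.2036]
tool_rot: [0.741, 0.672, -0.001, -0.001]
force: [-4.7, 0.8, 6.4]
finger_gap: 0.345
gripper_force: 27.2
t 10.88 tcp [ 0.4938 -0.0269  0.2036] F [-4.72  0.83  6.39] gap 0.345 
T [[0.098, 0.995, -0.003], [0.995, -0.098, 0.0], [-0.0, -0.003, -1.0]] q [-0.28  0.51  1.85 -0.    0.78 -0.18]
[[-0.68, -0.46], [-0.73, -0.39], [-0.76, -0.32], [-0.79, -0.24], [-0.81, -0.17], [-0.82, -0.09], [-0.82, -0.01], [-0.82, 0.07], [-0.81, 0.15], [-0.79, 0.23], [-0.77, 0.3], [-0.73, 0.38], [-0.69, 0.45], [-0.65, 0.51], [-0.59, 0.57], [-0.54, 0.63], [-0.47, 0.68], [-0.4, 0.72], [-0.33, 0.75], [-0.26, 0.78]]
```

```bash
python3 -m inch '[{"dx":-0.68,"dy":0,"dz":-0.46,"wx":0,"wy":0,"wz":0},{"dx":-0.73,"dy":0,"dz":-0.39,"wx":0,"wy":0,"wz":0},{"dx":-0.76,"dy":0,"dz":-0.32,"wx":0,"wy":0,"wz":0},{"dx":-0.79,"dy":0,"dz":-0.24,"wx":0,"wy":0,"wz":0},{"dx":-0.81,"dy":0,"dz":-0.17,"wx":0,"wy":0,"wz":0}]'
python3 - <<'E'
from h import *
st()
E
```

```text
t: 11.5
tcp_pos: [0.4902, -0.0618, 0.2184]
tool_rot: [0.742, 0.671, 0.001, -0.003]
force: [-1.7, 10.6, -2.5]
finger_gap: 0.346
gripper_force: 24.8
t 11.5 tcp [ 0.4902 -0.0618  0.2184] F [-1.71 10.64 -2.53] gap 0.346 
T [[0.1, 0.995, -0.002], [0.995, -0.1, 0.007], [0.006, -0.003, -1.0]] q [-0.35  0.49  1.84  0.01  0.82 -0.26]
```

Tangential force is about 10 N, as expected. I'll continue the arc.

```bash
python3 -m inch '[{"dx":-0.82,"dy":0,"dz":-0.09,"wx":0,"wy":0,"wz":0},{"dx":-0.82,"dy":0,"dz":-0.01,"wx":0,"wy":0,"wz":0},{"dx":-0.82,"dy":0,"dz":0.07,"wx":0,"wy":0,"wz":0},{"dx":-0.81,"dy":0,"dz":0.15,"wx":0,"wy":0,"wz":0},{"dx":-0.79,"dy":0,"dz":0.23,"wx":0,"wy":0,"wz":0},{"dx":-0.77,"dy":0,"dz":0.30,"wx":0,"wy":0,"wz":0},{"dx":-0.73,"dy":0,"dz":0.38,"wx":0,"wy":0,"wz":0},{"dx":-0.69,"dy":0,"dz":0.45,"wx":0,"wy":0,"wz":0}]'
python3 - <<'E'
from h import *
s,T=st();F=np.load('F.npy');q=s['tcp_pos'][:2]-F[:2];c,n=np.cos(F[2]),np.sin(F[2]);print('fix',c*q[0]+n*q[1],-n*q[0]+c*q[1])
E
```

```text
t: 12.5
tcp_pos: [0.4838, -0.1257, 0.2053]
tool_rot: [0.741, 0.672, -0.0, -0.002]
force: [-6.7, 4.6, 12.4]
finger_gap: 0.345
gripper_force: 23.9
t 12.5 tcp [ 0.4838 -0.1257  0.2053] F [-6.69  4.63 12.39] gap 0.345 
T [[0.098, 0.995, -0.003], [0.995, -0.098, 0.002], [0.002, -0.003, -1.0]] q [-0.48  0.52  1.84  0.    0.79 -0.38]
fix -0.024515478302030408 0.0016730958922402095
```

```bash
python3 -m inch '[{"dx":-0.65,"dy":0,"dz":0.51,"wx":0,"wy":0,"wz":0},{"dx":-0.59,"dy":0,"dz":0.57,"wx":0,"wy":0,"wz":0},{"dx":-0.54,"dy":0,"dz":0.63,"wx":0,"wy":0,"wz":0},{"dx":-0.47,"dy":0,"dz":0.68,"wx":0,"wy":0,"wz":0},{"dx":-0.40,"dy":0,"dz":0.72,"wx":0,"wy":0,"wz":0},{"dx":-0.33,"dy":0,"dz":0.75,"wx":0,"wy":0,"wz":0},{"dx":0,"dy":0,"dz":0,"wx":0,"wy":0,"wz":0}]'
python3 - <<'E'
from h import *
s,T=st();F=np.load('F.npy');q=s['tcp_pos'][:2]-F[:2];c,n=np.cos(F[2]),np.sin(F[2]);print('fix',c*q[0]+n*q[1],-n*q[0]+c*q[1])
E
```

```text
t: 13.38
tcp_pos: [0.4805, -0.158, 0.1661]
tool_rot: [0.74, 0.672, -0.002, -0.0]
force: [-9.9, -6.8, 6.1]
finger_gap: 0.344
gripper_force: 26.8
t 13.38 tcp [ 0.4805 -0.158   0.1661] F [-9.85 -6.82  6.14] gap 0.344 
T [[0.096, 0.995, -0.003], [0.995, -0.096, -0.002], [-0.002, -0.003, -1.0]] q [-0.54  0.59  1.85 -0.01  0.71 -0.44]
fix -0.02454106632482438 -0.03077792476647703
```

The pinch carries sideways constraint forces that would muddy the measurement, so I'll release it (the hinge holds). I'll press from above with shut fingers instead.

```bash
python3 -m inch '[{"dx":0,"dy":0,"dz":0,"wx":0,"wy":0,"wz":0},{"dx":0,"dy":0,"dz":0,"wx":0,"wy":0,"wz":0},{"dx":0,"dy":0,"dz":-2,"wx":0,"wy":0,"wz":0},{"dx":0,"dy":0,"dz":-2.2,"wx":0,"wy":0,"wz":0}]' 0.6
python3 -m inch '[{"dx":-0.4,"dy":0,"dz":0,"wx":0,"wy":0,"wz":0},{"dx":0,"dy":0,"dz":0,"wx":0,"wy":0,"wz":0},{"dx":0,"dy":0,"dz":0,"wx":0,"wy":0,"wz":0},{"dx":0,"dy":0,"dz":0,"wx":0,"wy":0,"wz":0}]' 0.0
python3 - <<'E'
from h import *
st();im=eyes.snapshot('wrist');cv2.imwrite('pics/w8.png',im[:,:,::-1])
F=[sense()['force']]
for i in range(6): eyes.snapshot('wrist');F.append(sense()['force'])
print(np.round(F,2)[:,2])
E
```

```text
t: 13.88
tcp_pos: [0.4829, -0.1565, 0.2077]
tool_rot: [0.741, 0.672, 0.0, 0.0]
force: [0.6, -1.1, 0.0]
finger_gap: 0.599
gripper_force: 0.0
t: 14.38
tcp_pos: [0.4836, -0.1628, 0.2081]
tool_rot: [0.741, 0.672, 0.0, 0.003]
force: [-0.7, -4.6, 9.1]
finger_gap: 0.003
gripper_force: 4.8
t 14.38 tcp [ 0.4836 -0.1628  0.2081] F [-0.67 -4.59  9.07] gap 0.003 
T [[0.097, 0.995, 0.004], [0.995, -0.097, -0.005], [-0.004, 0.005, -1.0]] q [-0.54  0.52  1.81 -0.    0.8  -0.44]
[9.77 8.   9.37 8.67 9.11 8.63 8.78]
```

View pics/w8.png

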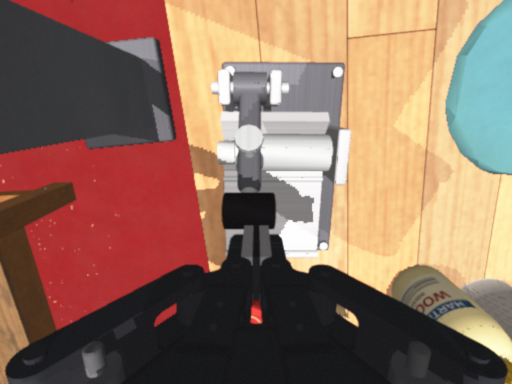

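The fingers now touch the grip's top near side (tips at (257,228), grip at (248,210)), with about 9 N upward. I'll work out the arm's angle from the picture.

Run:
```python
from h import *
s,T=st();F=np.load('F.npy');c=cam('wrist')
for th in np.arange(-.8,-1.5,-.1):
    Q=(-.025,.05+.085*np.sin(th),.08+.085*np.cos(th));print(round(th,1),np.round(Q,4),proj(c,fix2w(F,[Q])).round(1),proj(c,fix2w(F,[(-.025,.05+.05*np.sin(th)-.006*np.cos(th)*0,.08+.05*np.cos(th)+.01)])).round(1))
tip=s['tcp_pos']+T[:,2]*.0726
q=tip[:2]-F[:2];k,n=np.cos(F[2]),np.sin(F[2]);print('tip fix',k*q[0]+n*q[1],-n*q[0]+k*q[1],tip[2],proj(c,tip))
```

```text
t 14.72 tcp [ 0.4836 -0.1628  0.2082] F [-1.15 -4.24  8.78] gap 0.001 
T [[0.097, 0.995, 0.005], [0.995, -0.097, -0.005], [-0.005, 0.005, -1.0]] q [-0.54  0.52  1.81 -0.    0.8  -0.44]
-0.8 [-0.025  -0.011   0.1392] [[249.  202.6]] [[249.2 151.3]]
-0.9 [-0.025  -0.0166  0.1328] [[249.2 208.2]] [[249.4 156.1]]
-1.0 [-0.025  -0.0215  0.1259] [[249.5 212. ]] [[249.5 159.8]]
-1.1 [-0.025  -0.0258  0.1186] [[249.7 214. ]] [[249.6 162.6]]
-1.2 [-0.025  -0.0292  0.1108] [[249.9 214.6]] [[249.7 164.4]]
-1.3 [-0.025  -0.0319  0.1027] [[250.1 213.8]] [[249.9 165.3]]
-1.4 [-0.025  -0.0338  0.0944] [[250.2 211.9]] [[250.  165.5]]
tip fix -0.020695254202957376 -0.03553393376759101 0.13555514554959047 [[256.82720543 241.0830002 ]]
```

```bash
python3 -m inch '[{"dx":-0.3,"dy":0,"dz":-1,"wx":0,"wy":0,"wz":0},{"dx":0,"dy":-0.4,"dz":-1.3,"wx":0,"wy":0,"wz":0},{"dx":1.3,"dy":0,"dz":0,"wx":0,"wy":0,"wz":0},{"dx":0,"dy":0,"dz":0,"wx":0,"wy":0,"wz":0},{"dx":0,"dy":0,"dz":0,"wx":0,"wy":0,"wz":0}]' 0.0
python3 - <<'E'
from h import *
s,T=st();F=np.load('F.npy')
tip=s['tcp_pos']+T[:,2]*.0726
q=tip[:2]-F[:2];k,n=np.cos(F[2]),np.sin(F[2]);print('tip fix',k*q[0]+n*q[1],-n*q[0]+k*q[1],tip[2])
f=[]
for i in range(8): eyes.snapshot('wrist');f.append(sense()['force'])
print(np.mean(f,0),np.std(f,0))
t=np.linspace(-.97,-1.35,7);y=8.5*np.sin(t);z=8.5*np.cos(t)
print(np.c_[np.diff(y),-np.diff(z)].round(2).tolist())
E
```

```text
t: 15.35
tcp_pos: [0.4788, -0.1496, 0.23]
tool_rot: [0.741, 0.672, -0.0, -0.0]
force: [-0.5, -0.6, 0.6]
finger_gap: 0.004
gripper_force: 0.0
t 15.35 tcp [ 0.4788 -0.1496  0.23  ] F [-0.47 -0.61  0.57] gap 0.004 
T [[0.097, 0.995, -0.001], [0.995, -0.097, 0.0], [0.0, -0.001, -1.0]] q [-0.53  0.47  1.81 -0.    0.86 -0.43]
tip fix -0.027197842094606357 -0.02252972459508852 0.1574253698819844
[-0.04547783 -0.22038603 -0.15001184] [0.49717833 0.63772876 0.58629434]
[[-0.29, 0.45], [-0.26, 0.47], [-0.23, 0.49], [-0.2, 0.5], [-0.17, 0.51], [-0.13, 0.52]]
```

```bash
cat > avg.py <<'E'
from h import *
import sys
f=[];p=[]
for i in range(int(sys.argv[1])): eyes.snapshot('wrist');s=sense();f.append(s['force']);p.append(s['tcp_pos'])
F=np.load('F.npy');P=np.mean(p,0);q=P[:2]-F[:2];k,n=np.cos(F[2]),np.sin(F[2])
z=P[2]-.0726-.011-.08
print('t',round(s['t'],2),'F',np.mean(f,0).round(2),'tcp z',P[2].round(4),'fix',(k*q[0]+n*q[1]).round(4),(-n*q[0]+k*q[1]).round(4),'below level',round(np.arcsin(-z/.085),3))
E
python3 -m inch '[{"dx":0,"dy":0,"dz":1,"wx":0,"wy":0,"wz":0},{"dx":-0.15,"dy":0.2,"dz":0.5,"wx":0,"wy":0,"wz":0},{"dx":-0.25,"dy":0,"dz":0.5,"wx":0,"wy":0,"wz":0},{"dx":-0.2,"dy":0,"dz":0.5,"wx":0,"wy":0,"wz":0},{"dx":-0.2,"dy":0,"dz":0.5,"wx":0,"wy":0,"wz":0},{"dx":-0.15,"dy":0,"dz":0.5,"wx":0,"wy":0,"wz":0},{"dx":-0.1,"dy":0,"dz":0.5,"wx":0,"wy":0,"wz":0},{"dx":-0.1,"dy":0,"dz":0.5,"wx":0,"wy":0,"wz":0}]'|egrep 'tcp|^force'; python3 avg.py 6
```

```text
tcp_pos: [0.4808, -0.1646, 0.1867]
force: [-2.8, -5.9, 9.4]
t 17.05 F [-0.84 -3.88  5.77] tcp z 0.1862 fix -0.0235 -0.0367 below level -0.269
```

```bash
python3 -m inch '[{"dx":0.2,"dy":0,"dz":0.2,"wx":0,"wy":0,"wz":0},{"dx":0.1,"dy":0,"dz":0.2,"wx":0,"wy":0,"wz":0}]'|egrep '^force'; python3 avg.py 4
python3 -m inch '[{"dx":0,"dy":0,"dz":0.2,"wx":0,"wy":0,"wz":0},{"dx":0,"dy":0,"dz":0.2,"wx":0,"wy":0,"wz":0}]'|egrep '^force'; python3 avg.py 4
python3 -m inch '[{"dx":0,"dy":0,"dz":0.1,"wx":0,"wy":0,"wz":0},{"dx":0,"dy":0,"dz":0.1,"wx":0,"wy":0,"wz":0}]'|egrep '^force'; python3 avg.py 4
```

```text
force: [-1.5, -7.0, 9.2]
t 17.5 F [-0.83 -5.53  7.36] tcp z 0.1826 fix -0.0229 -0.034 below level -0.225
force: [-1.4, -6.7, 8.9]
t 17.95 F [-0.52 -4.45  7.14] tcp z 0.1786 fix -0.0228 -0.0341 below level -0.177
force: [-0.2, -5.8, 8.7]
t 18.4 F [-0.3  -4.95  7.48] tcp z 0.1767 fix -0.0228 -0.0342 below level -0.154
```

```bash
python3 -m inch '[{"dx":-0.1,"dy":0,"dz":0.1,"wx":0,"wy":0,"wz":0},{"dx":-0.05,"dy":0,"dz":0.1,"wx":0,"wy":0,"wz":0}]'|egrep '^force'; python3 avg.py 4
python3 -m inch '[{"dx":-0.05,"dy":0,"dz":0.1,"wx":0,"wy":0,"wz":0},{"dx":0,"dy":0,"dz":0.1,"wx":0,"wy":0,"wz":0}]'|egrep '^force'; python3 avg.py 4
python3 -m inch '[{"dx":0,"dy":0,"dz":0.1,"wx":0,"wy":0,"wz":0},{"dx":0,"dy":0,"dz":0.1,"wx":0,"wy":0,"wz":0}]'|egrep '^force'; python3 avg.py 4
python3 -m inch '[{"dx":0,"dy":0,"dz":0.1,"wx":0,"wy":0,"wz":0},{"dx":0,"dy":0,"dz":0.1,"wx":0,"wy":0,"wz":0}]'|egrep '^force'; python3 avg.py 4
```

```text
force: [-0.1, -2.5, 7.7]
t 18.85 F [ 0.36 -2.64  6.15] tcp z 0.1745 fix -0.0228 -0.0349 below level -0.128
force: [0.2, -4.1, 6.9]
t 19.3 F [ 0.31 -3.11  6.08] tcp z 0.1724 fix -0.0228 -0.0354 below level -0.104
force: [-0.3, -5.0, 7.3]
t 19.75 F [ 0.18 -4.    6.79] tcp z 0.1705 fix -0.0228 -0.0358 below level -0.081
force: [-0.7, -5.6, 7.8]
t 20.2 F [-0.71 -5.41  6.99] tcp z 0.1685 fix -0.0228 -0.036 below level -0.058
```

```bash
python3 -m inch '[{"dx":-0.1,"dy":0,"dz":0.1,"wx":0,"wy":0,"wz":0},{"dx":-0.1,"dy":0,"dz":0.1,"wx":0,"wy":0,"wz":0}]'|egrep '^force'; python3 avg.py 5
python3 -m inch '[{"dx":0,"dy":0,"dz":0.1,"wx":0,"wy":0,"wz":0},{"dx":0,"dy":0,"dz":0.1,"wx":0,"wy":0,"wz":0}]'|egrep '^force'; python3 avg.py 5
python3 -m inch '[{"dx":0,"dy":0,"dz":0.1,"wx":0,"wy":0,"wz":0},{"dx":0,"dy":0,"dz":0.1,"wx":0,"wy":0,"wz":0}]'|egrep '^force'; python3 avg.py 5
```

```text
force: [2.5, 1.0, 6.1]
t 20.7 F [ 1.55 -0.22  5.88] tcp z 0.1663 fix -0.0229 -0.0367 below level -0.031
force: [0.4, -1.7, 6.4]
t 21.2 F [ 1.44 -1.82  6.07] tcp z 0.1643 fix -0.0228 -0.0369 below level -0.008
force: [0.6, -1.7, 6.9]
t 21.7 F [ 1.1  -1.99  5.86] tcp z 0.1623 fix -0.0228 -0.0371 below level 0.015
```

```bash
python3 -m inch '[{"dx":0,"dy":0,"dz":0.1,"wx":0,"wy":0,"wz":0},{"dx":0,"dy":0,"dz":0.1,"wx":0,"wy":0,"wz":0}]'|egrep '^force'; python3 avg.py 5
python3 -m inch '[{"dx":0,"dy":0,"dz":0.1,"wx":0,"wy":0,"wz":0},{"dx":0,"dy":0,"dz":0.1,"wx":0,"wy":0,"wz":0}]'|egrep '^force'; python3 avg.py 5
```

```text
force: [-0.5, -1.5, 7.7]
t 22.2 F [ 0.32 -2.61  6.76] tcp z 0.1604 fix -0.0228 -0.0373 below level 0.038
force: [0.1, -3.7, 9.7]
t 22.7 F [ 0.36 -3.08  7.94] tcp z 0.1586 fix -0.0228 -0.0374 below level 0.059
```

```bash
python3 -m inch '[{"dx":0,"dy":0,"dz":0.1,"wx":0,"wy":0,"wz":0},{"dx":0,"dy":0,"dz":0.1,"wx":0,"wy":0,"wz":0}]'|egrep '^force'; python3 avg.py 6
```

```text
force: [-0.8, -3.4, 10.2]
t 23.25 F [-0.42 -3.07  8.89] tcp z 0.1568 fix -0.0228 -0.0375 below level 0.081
```

The pad touched at tcp z ≈ 0.1613, and the force has risen about 2.5-3 N since. About 2.2 mm more is needed for roughly 8 N.

```bash
python3 -m inch '[{"dx":0,"dy":0,"dz":0.12,"wx":0,"wy":0,"wz":0},{"dx":0,"dy":0,"dz":0.12,"wx":0,"wy":0,"wz":0}]'|egrep '^force'; python3 avg.py 6
```

```text
force: [-1.5, -2.1, 12.6]
t 23.8 F [-0.54 -3.32 10.53] tcp z 0.1545 fix -0.0228 -0.0376 below level 0.107
```

Force and position agree on 7-8 N at the pad. I'll retreat straight up and check.

```bash
python3 -m inch '[{"dx":0,"dy":0,"dz":-0.3,"wx":0,"wy":0,"wz":0},{"dx":0,"dy":0,"dz":-1,"wx":0,"wy":0,"wz":0},{"dx":0,"dy":0,"dz":-3,"wx":0,"wy":0,"wz":0},{"dx":0,"dy":0,"dz":-4,"wx":0,"wy":0,"wz":0},{"dx":-2,"dy":0,"dz":-4,"wx":0,"wy":0,"wz":0},{"dx":-2,"dy":0,"dz":0,"wx":0,"wy":0,"wz":0},{"dx":0,"dy":0,"dz":0,"wx":0,"wy":0,"wz":0}]'|egrep 'tcp|^force'
python3 - <<'E'
from h import *
c=cam('wrist');im=eyes.snapshot('wrist');F=np.load('F.npy')
cv2.imwrite('pics/w9.png',cv2.resize(im[60:260,180:380,::-1],None,fx=3,fy=3,interpolation=cv2.INTER_CUBIC))
o=np.array([180,60])
for n,p in[('grip',(-.025,-.0345,.071)),('big top',(.042,0,.0566)),('stub top',(-.053,0,.0506)),('stop near',(.042,-.022,.066))]:print(n,(proj(c,fix2w(F,[p]))-o)*3)
E
```

```text
tcp_pos: [0.4753, -0.2034, 0.2755]
force: [-0.0, -0.6, -0.1]
grip [[230.02500004 243.10925622]]
big top [[430.23823272 134.09739129]]
stub top [[147.86869671 134.44858117]]
stop near [[432.35332951 203.23447924]]
```

View pics/w9.png

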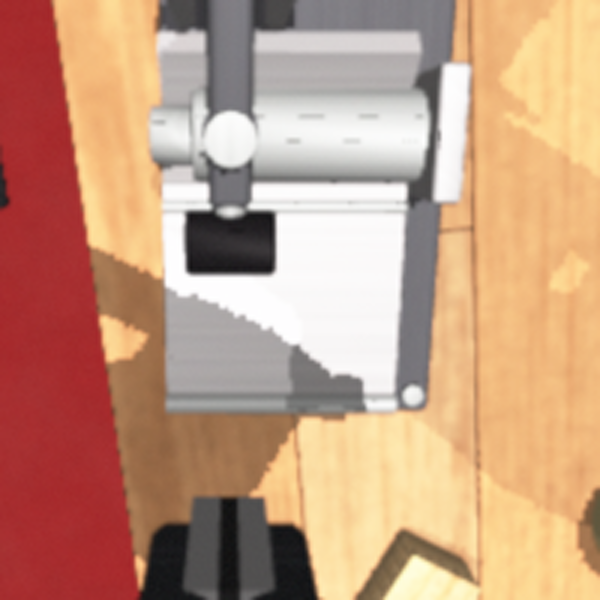

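The grip is at (230,242), as predicted for 7-8 N. The shaft runs from the stub (149,134) to the big end (430,134), which matches the predicted fully-home position at the stop. The robot is clear, so I'll hand in.

```bash
python3 -c "
from station import workorder
print(workorder.sign_off())"
```

```text
the job is handed in; nothing more can be done
None
```

The job is handed in: I rolled the shaft into the vee, pushed it home against the stop and clamped it at an estimated 7–8 N; the hand-in gave no verdict.

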